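Work a syringe case out of a hopper-front bin and lay it in the tray

TASK

Get the syringe case (the long flat dark case) out of the two-bay bin: it fits its bay too closely to be gripped in there, so first work it up the ramp at the bin's low end until its nose stands out over the lip, then take it by the nose, lift it well clear of the bin and lay it right way up and flat on the floor of the steel tray. Do not drop it, leave the screwdriver in its bay and the tray, the two pots and the timer where they stand, and finish with the gripper away from everything.

Things in the scene. Friction and masses are not known exactly. Their poses are not given: they have to be found in the camera images.
- bin: Fixed open grey bin, 272 mm long (x), 134 wide (y), with a middle wall along x: two bays 61 mm wide inside, centre lines at y = +32.5 and -32.5 mm. Origin: centre of underside, on the bench. Walls and floor 4 mm thick. Back wall (outer face x = -136) and long walls 58 mm high; the long walls slope down from x = +60 to +110 mm and are 42 mm high from there to the lip.
- bin_lip (a point): Top of the bin's lip, middle of its low end: bin x = +136, y = 0, z = 38 mm; axes as the bin's, +x is the way out. In each bay the floor is flat from x = -132 to +76 mm; a smooth ramp then climbs 30 degrees to the lip. Above the lip the end is open.
- case_mid (a point): Centre, half-way up, of the syringe case, a dark closed flat box 150 mm long (its y), 28 high (z, lid up), 52 wide (x) plus a lid edge 3 mm proud on its -x side, 18 to 26 mm up. 0.1 to 0.2 kg; the lid stays shut. It starts flat on the floor of one bay, +y toward the lip, with 40 to 58 mm free behind it (room for closed fingers).
- syringe_case: The same case, origin at the middle of its underside. Pushed at its back end it rides up the ramp nose first. It balances about its centre: with the centre 20 to 25 mm short of the lip it rests tilted about 20 degrees, some 50 mm of nose out over the lip, and stays so; with the centre past the lip it tips out.
- screwdriver_mid (a point): Centre, half-way up, of the screwdriver, 150 mm long (its y), 22 mm thick, which lies in the other bay along the bin. To be left there.
- tray: Shallow open steel tray, 170 mm (its x) by 240 mm (its y), rim 18 mm high and 2 mm thick, floor 2 mm thick. It stands loose on the bench, about 0.8 kg. Origin: centre of the underside; z up. The case fits flat into it lengthways along y.
- cap_jar_mid (a point): Centre of a round screw-top jar with lid, 51 mm across and 58 mm high, a bystander.
- sample_pot_mid (a point): Centre of a round pot with lid, 55 mm across and 60 mm high, a bystander.
- timer_mid (a point): Centre of a small wedge-shaped bench timer, 38 x 66 mm and 55 mm high, a bystander.
Mind the look-alikes: they are no part of the job. What is shaped like the syringe_case but orange is not meant.

How it is judged:
By the outcome, as a careful person would: the job done as asked, in the order asked, and still so for the second after the job is handed in, with the robot touching nothing.
It also fails if it takes over 58 s, if anything falls off the work surface, if the arm or the gripper's body presses on something with over 40 N, if the wrist force passes 120 N, or if a joint passes its speed limit or range.

ROBOT

A 6-joint arm with a two-finger parallel gripper is mounted at the origin on the work surface; the furniture and walls round the work are solid. World frame = base frame: x ahead of the robot, y to its left, z up, the work surface at z = 0. Lengths are in m, angles in degrees, forces in N, time in s.
With the tool pointing down it reaches from about 0.375 to 0.975 m from the base axis. Payload 3.8 kg.
Tool frame: the origin (TCP) lies at the very end of the fingers, on their centre line; the grasp point (between the pads) lies 19 mm behind it; z points along the fingers, y is the line along which they close (so a half turn about z gives the same grasp; the last joint's range is limited). The gripper opens to 88 mm and grips with 3 to 60 N. Pads are 18 mm wide; open, the fingers measure 123 mm over their backs; the gripper's body (75 mm by 187 mm) begins 45 mm behind the grasp point.
Start: joints at [-72.817, 15.12, 91.902, -0, 72.978, -2.114], TCP at [0.223, -0.637, 0.239] pointing down, gripper open.
Joint ranges: [-150.88, 150.88], [-54.13, 125.18], [17.81, 147.31], [-75.09, 255.09], [0, 152.58], [-146.25, 146.25]. Speed limits (degrees/s): [147.25, 147.25, 180, 180, 180, 180].

INTERFACE

Orientations are given as a 3x3 rotation matrix whose columns are the frame's x, y, z axes.
In Python, from rig import manip gives the robot as it stands.
- The arm moves only by the shell command python3 -m jog 'ROWS' [FORCE]. ROWS is JSON, a list of rows, each an object with "dp": the shift along the tool's x, y, z each as a share of 0.02 m, from -1 to 1, a list of three; "twist": the turn, a rotation vector about the tool's x, y, z each as a share of 6 degrees, from -1 to 1, a list of three; "jaw": the opening, from -1 (shut) to 1 (fully open), so that 0 is half open. A call has 1 to 10 rows; each row shifts and turns the commanded pose from where the row before left it, along the tool's axes as they then stand; what a row does not reach is not made up. A row lasts 1/8 s, in which the tool goes at most 62.5 mm and 10.7 degrees, less where a joint would pass 70% of its speed; a pose out of reach is approached as far as the arm can. A call with a number of a shift or a turn outside -1 to 1 is refused whole. A call with a gripper value outside its range is refused whole. The fingers move at their own pace and stop on an object; FORCE is the grip in N (left out, the last holds). Time passes only in rows, so rows that do not move let the fingers close. It gives the time, the measured TCP pose, the force, the opening and the grip force at its end, in the units of the state.
- manip.read_state(): the state, without advancing time (a new reading comes with each control period).
- manip.read_camera(name): name is "side" or "top"; returns a dict with "color" (420x560x3 uint8, red, green, blue), "range_z" (420x560 float32, m along the optical axis (not along the pixel's ray), 0 where there is no reading), "intrinsics" (3x3 intrinsics, pixels), "rvec" (rotation vector, rad) and "tvec" (3), from world to camera coordinates, as OpenCV has them. Camera axes: x right, y down, z forward; pixel columns grow to the right and rows downward; lengths in m; the calibration is good to about 2 mm. A picture is of the moment at which its call begins.
- manip.sign_off(): hands the job in; it is judged then, once.
The state is a dict: "time": time; "q": joint angles; "qvel": joint speeds; "joint_efforts": joint torques, N m; "tcp_pos": TCP position; "tool_rot": TCP orientation; "force": force on the tool from outside, world axes, zero at the start; "ft_torque": the same for the moment, N m; "gripper_width": finger opening in m; "grasp_force": force on a finger pad.
Only numpy, scipy, OpenCV 4.12 (cv2) and the standard library are available. Lean on these libraries where they do the work, as an engineer would, in place of code of your own. Each camera call takes 0.05 s, during which the arm holds its last target. There are 200 camera calls.

## Working session

There is one attempt and no reset: what is moved stays moved. The work goes in short steps, Python scripts to look and compute and a shell command to move; the robot and the scene stay as the last step left them, time stands still between calls to the robot, and variables do not carry over. Pictures are saved under pics/ and viewed, at most 10 in all, crops included, and the job is handed in when it is done.

```bash
mkdir -p pics
cat > h.py <<'E'
import numpy as np, cv2
from rig import manip
def cam(n):
    c=manip.read_camera(n); R=cv2.Rodrigues(np.array(c["rvec"],float))[0]; K=np.array(c["intrinsics"],float); t=np.array(c["tvec"],float).ravel()
    z=c["range_z"]; v,u=np.mgrid[:z.shape[0],:z.shape[1]]
    P=np.stack([(u-K[0,2])/K[0,0]*z,(v-K[1,2])/K[1,1]*z,z],-1)
    W=(P-t)@R; W[z==0]=np.nan
    return c["color"],W,K,R,t
def save(n,img): cv2.imwrite(f"pics/{n}.png",img[...,::-1])
E
python3 - <<'E'
from h import *
for n in("top","side"):
    c,W,K,R,t=cam(n); save(n+"0",c); np.savez(f"{n}0.npz",c=c,W=W,K=K,R=R,t=t); print(n,-R.T@t,R[2])
s=manip.read_state(); print(s)
E
```

```text
top [ 0.39420961 -0.06388652  1.09167386] [ 0.1097786   0.02662828 -0.99359931]
side [0.40213683 0.99200078 0.7552843 ] [ 0.08734001 -0.82686607 -0.55557558]
{'time': 0.1, 'q': array([-7.28154890e+01,  1.51650121e+01,  9.19738078e+01, -1.68211476e-03,
        7.29775664e+01, -2.11751639e+00]), 'qvel': array([ 0.0022568 , -0.04749287, -0.17637501, -0.02462526, -0.00887746,
        0.06692218]), 'joint_efforts': array([ 2.58870441e-04, -5.03620291e+01, -3.58070862e+01,  7.30973133e-02,
        2.33816996e-02, -7.01325803e-05]), 'tcp_pos': array([ 0.22288068, -0.63645483,  0.23750694]), 'tool_rot': array([[ 9.43786420e-01,  3.30555290e-01, -6.26972753e-04],
       [ 3.30555882e-01, -9.43784443e-01,  1.93234640e-03],
       [ 4.70201962e-05, -2.03097183e-03, -9.99997936e-01]]), 'force': array([-0.40244214, -0.37189686,  0.47812535]), 'ft_torque': array([-0.05243376,  0.04915434,  0.02338039]), 'grasp_force': 0.0, 'gripper_width': 0.08838540488048413}
```

View pics/top0.png

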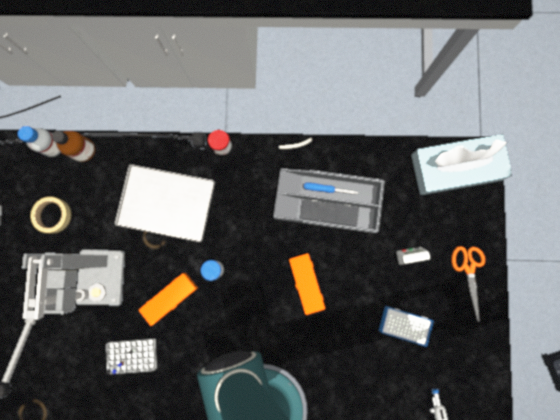

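View pics/side0.png

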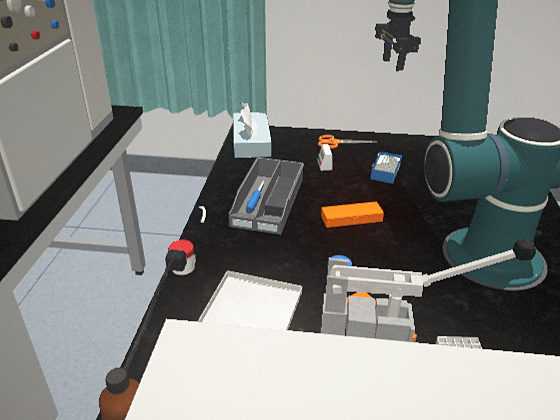

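The top image shows the bin at (330,200). The dark case is in its near bay at about (340,212), with the screwdriver at (330,188). The tray is at (165,203), the blue pot at (211,270), the red jar at (220,142) and the timer at (413,256). Things that could be taken for the case are the orange boxes at (307,283) and (167,299), and the dark case itself at (340,212). By the description I choose the dark one, and I'll check it in a close crop.

Run:
```python
from h import *
a=np.load("top0.npz");c,W=a["c"],a["W"]
b=np.load("side0.npz")
x=cv2.resize(c[160:240,265:395],None,fx=6,fy=6,interpolation=cv2.INTER_CUBIC)
x=np.clip(x.astype(float)*1.6,0,255).astype(np.uint8)
save("crop0",x[:480,:780])
for r in(188,205,212,218):
  print(r,[tuple(np.round(W[r,u]*1000).astype(int)) for u in range(272,390,4)])
# bin outline: points above 30mm in region
def rect(W,m):
    p=W[m][:,:2].astype(np.float32); return cv2.minAreaRect(p*1000)
for n,d in(("top",a),("side",b)):
  W=d["W"]
  print(n,"bin",rect(W,(W[...,2]>.03)&(W[...,2]<.075)&(abs(W[...,0]-np.nanmean(0*W[...,0]+a["W"][200,330,0]))<.13)&(abs(W[...,1]-a["W"][200,330,1])<.17)))
  t0=a["W"][203,165]; print(n,"tray",t0,rect(W,(W[...,2]>.008)&(W[...,2]<.03)&(abs(W[...,0]-t0[0])<.12)&(abs(W[...,1]-t0[1])<.16)))
for u,v in((211,270),(220,142),(413,256),(80,145),(290,143)):print((u,v),a["W"][v,u])
```

```text
188 [(np.int64(592), np.int64(-11), np.int64(0)), (np.int64(592), np.int64(-22), np.int64(-2)), (np.int64(586), np.int64(-34), np.int64(32)), (np.int64(588), np.int64(-45), np.int64(27)), (np.int64(589), np.int64(-56), np.int64(21)), (np.int64(590), np.int64(-67), np.int64(15)), (np.int64(591), np.int64(-78), np.int64(9)), (np.int64(592), np.int64(-89), np.int64(5)), (np.int64(591), np.int64(-100), np.int64(16)), (np.int64(590), np.int64(-110), np.int64(19)), (np.int64(590), np.int64(-121), np.int64(24)), (np.int64(590), np.int64(-132), np.int64(24)), (np.int64(590), np.int64(-143), np.int64(24)), (np.int64(590), np.int64(-154), np.int64(24)), (np.int64(591), np.int64(-165), np.int64(21)), (np.int64(591), np.int64(-175), np.int64(24)), (np.int64(595), np.int64(-188), np.int64(3)), (np.int64(595), np.int64(-199), np.int64(3)), (np.int64(596), np.int64(-211), np.int64(-1)), (np.int64(595), np.int64(-221), np.int64(4)), (np.int64(595), np.int64(-232), np.int64(4)), (np.int64(596), np.int64(-243), np.int64(4)), (np.int64(596), np.int64(-255), np.int64(1)), (np.int64(595), np.int64(-265),
[... 4547 characters left out ...]
275.9778747558594, 140.6834716796875), 83.15319061279297)
top tray [ 0.54388486  0.28655778 -0.00093743] ((544.6334228515625, 284.6649475097656), (241.943603515625, 170.00885009765625), 80.08808898925781)
side bin ((554.6272583007812, -159.8376922607422), (283.3327331542969, 140.89439392089844), 83.19384002685547)
side tray [ 0.54388486  0.28655778 -0.00093743] ((533.607666015625, 243.08782958984375), (159.53570556640625, 170.72198486328125), 80.17032623291016)
(211, 270) [0.36351497 0.13822348 0.05783715]
(220, 142) [0.70279166 0.12800256 0.06058311]
(413, 256) [ 0.41166325 -0.38123194  0.05467663]
(80, 145) [0.68383799 0.49731152 0.07644816]
(290, 143) [ 0.72262723 -0.05863015 -0.00463142]
```

View pics/crop0.png

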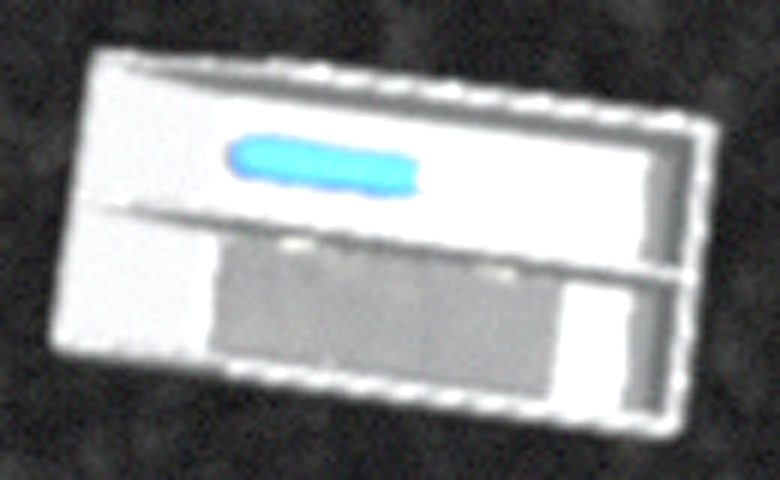

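The crop confirms the dark case: it lies flat in the near bay, nose toward the lip on the left (world +y), with about 45 mm free behind it on the right. I'll close the gripper and turn it to line up with the bin.

```bash
cat >> h.py <<'E'
th=np.radians(83.15); U=np.array([np.cos(th),np.sin(th),0]); V=np.array([-U[1],U[0],0]); C=np.array([.556,-.161,0])
def binp(s,l,z): return C+s*U+l*V+np.array([0,0,z])
def go(target,R=None):
    s=manip.read_state(); T=s["tool_rot"]
    print("t",round(s["time"],2),"tcp",s["tcp_pos"].round(4),"dp(units of 20mm)",(T.T@(target-s["tcp_pos"])/.02).round(2),end=" ")
    if R is not None: print("twist(units 6deg)",(np.degrees(cv2.Rodrigues(T.T@R)[0].ravel())/6).round(2),end="")
    print()
RP=np.stack([U,-V,[0,0,-1]],1)
E
python3 -m jog '[{"dp":[0,0,0],"twist":[0,0,-0.97],"jaw":-1},{"dp":[0,0,0],"twist":[0,0,-0.97],"jaw":-1},{"dp":[0,0,0],"twist":[0,0,-0.97],"jaw":-1},{"dp":[0,0,0],"twist":[0,0,-0.97],"jaw":-1},{"dp":[0,0,0],"twist":[0,0,-0.97],"jaw":-1},{"dp":[0,0,0],"twist":[0,0,-0.97],"jaw":-1},{"dp":[0,0,0],"twist":[0,0,-0.97],"jaw":-1},{"dp":[0,0,0],"twist":[0,0,-0.97],"jaw":-1},{"dp":[0,0,0],"twist":[0,0,-0.97],"jaw":-1},{"dp":[0,0,0],"twist":[0,0,-0.97],"jaw":-1}]'
python3 -m jog '[{"dp":[0,0,0],"twist":[0,0,-0.95],"jaw":-1},{"dp":[0,0,0],"twist":[0,0,0],"jaw":-1}]'
python3 - <<'E'
from h import *
go(binp(-.110,.0325,.12),RP)
E
```

```text
time: 1.35
tcp_pos: [0.2229, -0.6367, 0.2379]
tool_rot: [[0.213, 0.977, -0.0], [0.977, -0.213, 0.001], [0.001, -0.001, -1.0]]
force: [-0.4, -0.0, -0.4]
gripper_width: 0.0001
grasp_force: 0.0
time: 1.6
tcp_pos: [0.223, -0.6367, 0.238]
tool_rot: [[0.12, 0.993, -0.0], [0.993, -0.12, 0.001], [0.001, -0.0, -1.0]]
force: [0.4, -0.3, -0.1]
gripper_width: 0.0004
grasp_force: 0.0
t 1.6 tcp [ 0.223  -0.6367  0.238 ] dp(units of 20mm) [20.1  12.07  5.92] twist(units 6deg) [-0.   -0.01 -0.  ]
```

```bash
python3 -m jog '[{"dp":[1,0.6,0],"twist":[0,0,0],"jaw":-1},{"dp":[1,0.6,0],"twist":[0,0,0],"jaw":-1},{"dp":[1,0.6,0],"twist":[0,0,0],"jaw":-1},{"dp":[1,0.6,0],"twist":[0,0,0],"jaw":-1},{"dp":[1,0.6,0],"twist":[0,0,0],"jaw":-1},{"dp":[1,0.6,0],"twist":[0,0,0],"jaw":-1},{"dp":[1,0.6,0],"twist":[0,0,0],"jaw":-1},{"dp":[1,0.6,0],"twist":[0,0,0],"jaw":-1},{"dp":[1,0.6,0],"twist":[0,0,0],"jaw":-1},{"dp":[1,0.6,0],"twist":[0,0,0],"jaw":-1}]' | head -2
python3 -m jog '[{"dp":[1,0.6,0.2],"twist":[0,0,0],"jaw":-1},{"dp":[1,0.6,0.2],"twist":[0,0,0],"jaw":-1},{"dp":[1,0.6,0.4],"twist":[0,0,0],"jaw":-1},{"dp":[1,0.6,0.5],"twist":[0,0,0],"jaw":-1},{"dp":[1,0.6,0.6],"twist":[0,0,0],"jaw":-1},{"dp":[1,0.6,0.8],"twist":[0,0,0],"jaw":-1},{"dp":[1,0.6,0.8],"twist":[0,0,0],"jaw":-1},{"dp":[1,0.6,0.8],"twist":[0,0,0],"jaw":-1},{"dp":[1,0.6,0.8],"twist":[0,0,0],"jaw":-1},{"dp":[0.9,0.6,0.8],"twist":[0,0,0],"jaw":-1}]' | head -2
python3 -m jog '[{"dp":[0,0,0],"twist":[0,0,0],"jaw":-1}]' | head -2
python3 - <<'E'
from h import *
go(binp(-.110,.0325,.012),RP)
c,W,*_=cam("top"); 
for d in (W,np.load("top0.npz")["W"]):
    P=(d-C)[60:].reshape(-1,3); s,l,z=P@U,P@V,P[:,2]
    m=(abs(l-.0325)<.02)&(z>.024)&(z<.04)&(abs(s)<.1); m2=m&(s<.075)
    print(np.percentile(s[m2],[0,.5,1,99,99.5,100]).round(3))
    for s0 in(-.06,-.03,0,.03): 
        k=(abs(s-s0)<.012)&(z>.045)&(z<.075)&(abs(l)<.1); print(s0,np.histogram(l[k],np.arange(-.08,.081,.01))[0])
    k=(abs(l)<.06)&(abs(s+.13)<.03)&(z>.045)&(z<.075); print("back",np.histogram(s[k],np.arange(-.16,-.1,.004))[0])
E
```

```text
time: 2.85
tcp_pos: [0.3668, -0.4515, 0.2387]
time: 4.1
tcp_pos: [0.5093, -0.269, 0.1202]
time: 4.22
tcp_pos: [0.5083, -0.2684, 0.1191]
t 4.22 tcp [ 0.5083 -0.2684  0.1191] dp(units of 20mm) [0.11 0.12 5.35] twist(units 6deg) [-0.03 -0.01  0.03]
[-0.086 -0.085 -0.084  0.062  0.063  0.064]
-0.06 [ 2 27  0  0  0  0  0 11  9  0  0  0  0  0 27  0]
-0.03 [ 4 27  0  0  0  0  0 10  9  0  0  0  0  0 25  0]
0 [ 5 26  0  0  0  0  0 12  6  0  0  0  0  0 27  0]
0.03 [ 4 28  0  0  0  0  0 11  9  0  0  0  0  0 26  0]
back [0 0 0 0 0 0 0 0 0 0 0 0 0 0]
[-0.086 -0.085 -0.084  0.062  0.063  0.064]
-0.06 [ 3 28  0  0  0  0  0 11  8  0  0  0  0  0 28  0]
-0.03 [ 3 29  0  0  0  0  0 11  9  0  0  0  0  0 25  0]
0 [ 4 28  0  0  0  0  0 11  8  0  0  0  0  0 25  0]
0.03 [ 2 28  0  0  0  0  0 13  8  0  0  0  0  0 26  0]
back [ 0  0  0  0  0 39 69 48  3  5  3  4  2  5]
```

```bash
python3 -m jog '[{"dp":[0.1,0.1,0.8],"twist":[0,0,0],"jaw":-1},{"dp":[0,0,0.8],"twist":[0,0,0],"jaw":-1},{"dp":[0,0,0.8],"twist":[0,0,0],"jaw":-1},{"dp":[0,0,0.8],"twist":[0,0,0],"jaw":-1},{"dp":[0,0,0.8],"twist":[0,0,0],"jaw":-1},{"dp":[0,0,0.8],"twist":[0,0,0],"jaw":-1},{"dp":[0,0,0.5],"twist":[0,0,0],"jaw":-1},{"dp":[0,0,0],"twist":[0,0,0],"jaw":-1}]'
python3 - <<'E'
from h import *
go(binp(.000,.0325,.012),RP)
E
```

```text
time: 5.28
tcp_pos: [0.51, -0.2681, 0.0136]
tool_rot: [[0.118, 0.993, -0.002], [0.993, -0.118, 0.001], [0.001, -0.002, -1.0]]
force: [-0.2, -1.3, -0.5]
gripper_width: 0.0007
grasp_force: 0.0
t 5.28 tcp [ 0.51   -0.2681  0.0136] dp(units of 20mm) [5.59 0.02 0.08] twist(units 6deg) [-0.02 -0.01  0.01]
```

```bash
python3 -m jog '[{"dp":[0.4,0,0],"twist":[0,0,0],"jaw":-1},{"dp":[0.4,0,0],"twist":[0,0,0],"jaw":-1},{"dp":[0.5,0,0],"twist":[0,0,0],"jaw":-1},{"dp":[0.5,0,0],"twist":[0,0,0],"jaw":-1},{"dp":[0.5,0,0],"twist":[0,0,0],"jaw":-1},{"dp":[0.5,0,0],"twist":[0,0,0],"jaw":-1},{"dp":[0.5,0,0],"twist":[0,0,0],"jaw":-1},{"dp":[0.5,0,0],"twist":[0,0,0],"jaw":-1},{"dp":[0.5,0,0],"twist":[0,0,0],"jaw":-1},{"dp":[0.4,0,0],"twist":[0,0,0],"jaw":-1}]'
cat >> h.py <<'E'
def look(name):
    c,W,*_=cam("top"); Q=W-C; s,l,z=Q@U,Q@V,W[...,2]
    out=[]
    for s0 in np.arange(.02,.25,.01):
        m=(abs(s-s0)<.005)&(abs(l-.0325)<.018)&(z<.12)
        if m.sum()>3: out.append((round(s0*1000),round(float(np.median(z[m]))*1000),int(m.sum())))
    print(out); save(name,cv2.resize(c[150:250,210:395],None,fx=4,fy=4)); return W,s,l,z,c
E
python3 - <<'E'
from h import *
go(binp(.025,.0325,.013),RP)
look("push1")
E
```

```text
time: 6.52
tcp_pos: [0.5216, -0.1742, 0.0144]
tool_rot: [[0.118, 0.993, -0.001], [0.993, -0.118, 0.001], [0.0, -0.001, -1.0]]
force: [-0.5, -1.2, -1.0]
gripper_width: 0.0004
grasp_force: 0.6
t 6.53 tcp [ 0.5216 -0.1742  0.0144] dp(units of 20mm) [2.11 0.   0.07] twist(units 6deg) [-0.01 -0.    0.01]
[(20, 85, 13), (40, 42, 5), (50, 45, 44), (60, 47, 51), (70, 50, 51), (80, 52, 50), (90, 55, 54), (100, 57, 52), (110, 59, 50), (120, 62, 53), (130, 65, 55), (140, 65, 42), (150, 0, 35), (160, -1, 44), (170, 0, 45), (180, 0, 45), (190, -1, 48), (200, 0, 43), (210, -1, 47), (220, -1, 44), (230, 0, 45), (240, -1, 47)]
```

```bash
python3 -m jog '[{"dp":[0.3,0,0],"twist":[0,0,0],"jaw":-1},{"dp":[0.3,0,0],"twist":[0,0,0],"jaw":-1},{"dp":[0.3,0,0],"twist":[0,0,0],"jaw":-1},{"dp":[0.3,0,0],"twist":[0,0,0],"jaw":-1},{"dp":[0.25,0,0],"twist":[0,0,0],"jaw":-1},{"dp":[0,0,0],"twist":[0,0,0],"jaw":-1}]'
python3 - <<'E'
from h import *
go(binp(.025,.0325,.013),RP)
W,s,l,z,c=look("push2")
m=(z>.055)&(z<.1)&(abs(l-.0325)<.035)&(s>.06)&(s<.25); print("nose s",np.percentile(s[m],[99,99.7,100]),"z",np.percentile(z[m],98))
E
```

```text
time: 7.32
tcp_pos: [0.5254, -0.1459, 0.0147]
tool_rot: [[0.118, 0.993, 0.0], [0.993, -0.118, 0.0], [0.0, -0.0, -1.0]]
force: [0.2, 0.2, 0.9]
gripper_width: 0.0005
grasp_force: 0.0
t 7.33 tcp [ 0.5254 -0.1459  0.0147] dp(units of 20mm) [ 0.68 -0.01  0.09] twist(units 6deg) [-0.   -0.    0.01]
[(40, 37, 4), (50, 39, 47), (60, 41, 4), (80, 49, 8), (90, 52, 48), (100, 55, 55), (110, 58, 51), (120, 61, 52), (130, 66, 55), (140, 68, 52), (150, 72, 54), (160, 75, 55), (170, 64, 33), (180, -1, 28), (190, 0, 47), (200, -1, 45), (210, 0, 48), (220, 0, 44), (230, 0, 48), (240, 0, 46)]
nose s [0.17167385 0.17231564 0.17285634] z 0.07731765933192707
```

```bash
python3 -m jog '[{"dp":[0.2,0,0],"twist":[0,0,0],"jaw":-1},{"dp":[0.2,0,0],"twist":[0,0,0],"jaw":-1},{"dp":[0.12,0,0],"twist":[0,0,0],"jaw":-1},{"dp":[0.1,0,0],"twist":[0,0,0],"jaw":-1},{"dp":[0,0,0],"twist":[0,0,0],"jaw":-1}]'
python3 - <<'E'
from h import *
go(binp(.0245,.0325,.013),RP)
W,s,l,z,c=look("push3")
m=(z>.055)&(z<.1)&(abs(l-.0325)<.035)&(s>.06)&(s<.25); print("nose s",np.percentile(s[m],[99,99.7,100]),"z",np.percentile(z[m],98))
m&=(s>.14); print("lat",np.percentile(l[m],[0.5,2,98,99.5]))
E
```

```text
time: 8.0
tcp_pos: [0.5268, -0.1339, 0.0147]
tool_rot: [[0.118, 0.993, -0.0], [0.993, -0.118, 0.0], [0.0, -0.0, -1.0]]
force: [0.7, -0.0, -0.6]
gripper_width: 0.0004
grasp_force: 0.1
t 8.0 tcp [ 0.5268 -0.1339  0.0147] dp(units of 20mm) [ 0.05 -0.01  0.08] twist(units 6deg) [-0.   -0.    0.01]
[(60, 40, 36), (70, 42, 31), (100, 56, 24), (110, 57, 50), (120, 61, 52), (130, 65, 56), (140, 69, 55), (150, 73, 55), (160, 77, 55), (170, 80, 57), (180, 70, 37), (190, 0, 21), (200, -1, 46), (210, 0, 47), (220, -1, 44), (230, 0, 48), (240, 0, 47)]
nose s [0.18293999 0.1839411  0.18465467] z 0.08200459121460747
lat [0.0053889  0.00685172 0.05794244 0.05811946]
```

View pics/push3.png

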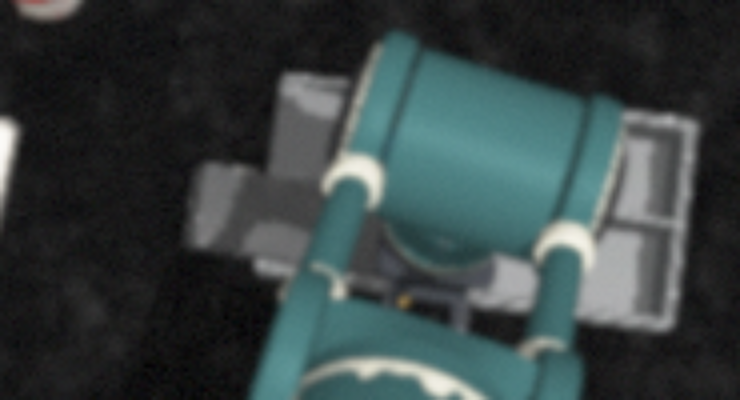

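```bash
python3 -m jog '[{"dp":[-0.3,0,0],"twist":[0,0,0],"jaw":-1},{"dp":[-0.5,0,0],"twist":[0,0,0],"jaw":-1},{"dp":[-0.2,0,-0.5],"twist":[0,0,0],"jaw":-1},{"dp":[0,0,-1],"twist":[0,0,0],"jaw":-1},{"dp":[0,0,-1],"twist":[0,0,0],"jaw":-1},{"dp":[0,0,-1],"twist":[0,0,0],"jaw":-1},{"dp":[0,0,-1],"twist":[0,0,0],"jaw":-1},{"dp":[0,0,-1],"twist":[0,0,0],"jaw":-1},{"dp":[0,0,-1],"twist":[0,0,0],"jaw":-1},{"dp":[0,0,-1],"twist":[0,0,0],"jaw":0}]' | head -2
python3 -m jog '[{"dp":[1,0,0],"twist":[0,-0.68,0],"jaw":1},{"dp":[1,0,0],"twist":[0,-0.68,0],"jaw":1},{"dp":[1,0,0],"twist":[0,-0.68,0],"jaw":1},{"dp":[1,0,0],"twist":[0,-0.68,0],"jaw":1},{"dp":[1,0,0],"twist":[0,-0.68,0],"jaw":1},{"dp":[0,0,0],"twist":[0,0,0],"jaw":1}]' | head -3
cat >> h.py <<'E'
def tilt(deg):
    t=np.radians(deg); a=np.cos(t)*U+np.sin(t)*np.array([0,0,1]); n=np.cross(a,-V)*-1
    return a,n,np.stack([a,-V,-n],1)
def grasp(deg,g,h,lat=.032):
    a,n,R=tilt(deg); return binp(.136,lat,.038)+g*a+h*n,R
E
python3 - <<'E'
from h import *
p,R=grasp(20.4,.019,.06); print(p,R.round(2).tolist()); go(p,R)
W,s,l,z,c=look("free")
m=(z>.055)&(z<.1)&(abs(l-.0325)<.035)&(s>.06)&(s<.25); print("nose s",np.percentile(s[m],[99,99.7,100]),"z",np.percentile(z[m],98))
E
```

```text
time: 9.3
tcp_pos: [0.5244, -0.1544, 0.1662]
time: 10.05
tcp_pos: [0.5359, -0.0545, 0.1502]
tool_rot: [[0.108, 0.993, -0.041], [0.931, -0.115, -0.346], [-0.348, -0.001, -0.937]]
[ 0.54007875 -0.02523793  0.10085979] [[0.11, 0.99, 0.04], [0.93, -0.12, 0.35], [0.35, -0.0, -0.94]]
t 10.05 tcp [ 0.5359 -0.0545  0.1502] dp(units of 20mm) [2.25 0.04 1.8 ] twist(units 6deg) [-0.01  6.8   0.04]
[(20, 3, 49), (30, 4, 43), (40, 32, 47), (50, 35, 52), (60, 39, 51), (70, 43, 51), (80, 47, 48), (90, 50, 53), (100, 54, 52), (110, 57, 33), (120, 62, 18), (190, 0, 8), (200, -1, 13), (210, -1, 20), (220, 0, 14), (230, -1, 6)]
nose s [0.1819712  0.18240757 0.18259459] z 0.06421322631913162
```

```bash
python3 -m jog '[{"dp":[0,0,-1],"twist":[0,0.97,0],"jaw":1},{"dp":[0,0,0],"twist":[0,0.97,0],"jaw":1},{"dp":[0,0,0],"twist":[0,0.97,0],"jaw":1},{"dp":[0,0,0],"twist":[0,0.97,0],"jaw":1},{"dp":[0,0,0],"twist":[0,0.97,0],"jaw":1},{"dp":[0,0,0],"twist":[0,0.97,0],"jaw":1},{"dp":[0,0,0],"twist":[0,0.97,0],"jaw":1},{"dp":[0,0,0],"twist":[0,0,0],"jaw":1}]'
python3 - <<'E'
from h import *
p,R=grasp(20.4,.019,.06); go(p,R)
W,s,l,z,c=look("free2")
m=(z>.055)&(z<.1)&(abs(l-.0325)<.035)&(s>.06)&(s<.25); print("nose s",np.percentile(s[m],[99,99.7,100]),"z",np.percentile(z[m],98))
c,W,*_=cam("side"); save("side2",cv2.resize(c[60:300,150:400],None,fx=2.4,fy=2.4))
E
```

```text
time: 11.1
tcp_pos: [0.5366, -0.0522, 0.1695]
tool_rot: [[0.116, 0.992, 0.043], [0.931, -0.123, 0.344], [0.347, 0.0, -0.938]]
force: [1.0, -0.7, -0.2]
gripper_width: 0.0882
grasp_force: 0.0
t 11.1 tcp [ 0.5366 -0.0522  0.1695] dp(units of 20mm) [0.09 0.   3.69] twist(units 6deg) [ 0.02  0.01 -0.04]
[(100, 54, 12), (110, 60, 22), (120, 62, 52), (130, 65, 55), (140, 69, 52), (150, 73, 55), (160, 76, 55), (170, 81, 56), (180, 70, 37), (190, 0, 20), (200, -1, 46), (210, -1, 47), (220, -1, 46), (230, -1, 45), (240, -1, 44)]
nose s [0.18324309 0.18390452 0.18457305] z 0.08280203936453791
```

View pics/side2.png

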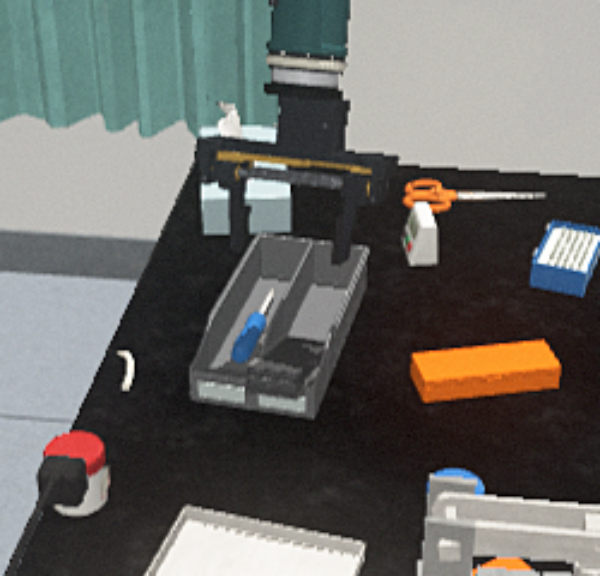

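```bash
python3 -m jog '[{"dp":[0.1,0,1],"twist":[0,0,0],"jaw":1},{"dp":[0,0,1],"twist":[0,0,0],"jaw":1},{"dp":[0,0,1],"twist":[0,0,0],"jaw":1},{"dp":[0,0,1],"twist":[0,0,0],"jaw":1},{"dp":[0,0,0.7],"twist":[0,0,0],"jaw":1},{"dp":[0,0,0.7],"twist":[0,0,0],"jaw":1},{"dp":[0,0,0.6],"twist":[0,0,0],"jaw":1},{"dp":[0,0,0.5],"twist":[0,0,0],"jaw":1},{"dp":[0,0,0],"twist":[0,0,0],"jaw":1}]'
python3 - <<'E'
from h import *
p,R=grasp(20.4,.019,.0025); go(p,R)
c,W,*_=cam("side"); save("side3",cv2.resize(c[120:260,190:370],None,fx=4,fy=4,interpolation=cv2.INTER_CUBIC))
E
```

```text
time: 12.32
tcp_pos: [0.5419, -0.0022, 0.0473]
tool_rot: [[0.111, 0.993, 0.04], [0.931, -0.118, 0.346], [0.348, -0.002, -0.938]]
force: [0.0, 0.5, -0.5]
gripper_width: 0.0881
grasp_force: 0.0
t 12.32 tcp [ 0.5419 -0.0022  0.0473] dp(units of 20mm) [-0.15  0.05 -0.04] twist(units 6deg) [-0.02  0.01  0.  ]
```

View pics/side3.png

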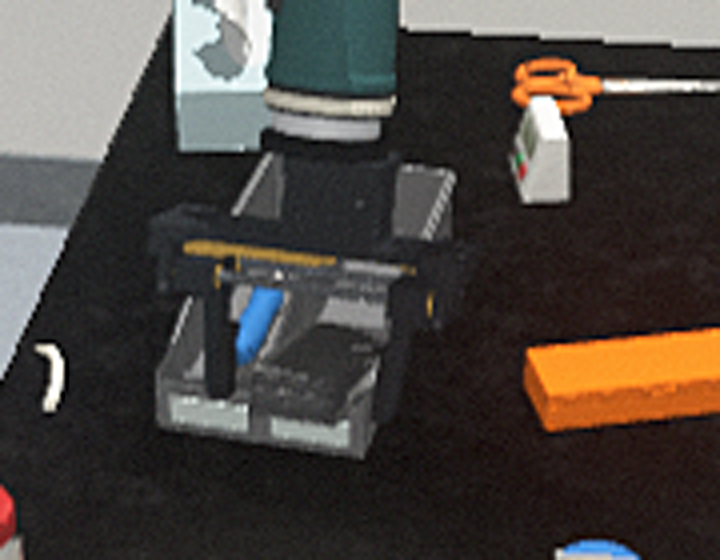

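The fingers straddle the nose: the left tip is at (220,395), the right tip at (388,415), and the nose lies between them at (310,390). I'll close on it.

```bash
python3 -m jog '[{"dp":[-0.1,0.05,0],"twist":[0,0,0],"jaw":0.5},{"dp":[0,0,0],"twist":[0,0,0],"jaw":0.2},{"dp":[0,0,0],"twist":[0,0,0],"jaw":-0.2},{"dp":[0,0,0],"twist":[0,0,0],"jaw":-0.5},{"dp":[0,0,0],"twist":[0,0,0],"jaw":-1},{"dp":[0,0,0],"twist":[0,0,0],"jaw":-1},{"dp":[0,0,0],"twist":[0,0,0],"jaw":-1}]' 55
python3 - <<'E'
from h import *
p,R=grasp(20.4,.019,.0025); go(p,R)
E
```

```text
time: 13.25
tcp_pos: [0.5434, -0.0046, 0.0476]
tool_rot: [[0.111, 0.993, 0.041], [0.931, -0.118, 0.345], [0.347, 0.0, -0.938]]
force: [-0.4, -1.4, 2.5]
gripper_width: 0.0542
grasp_force: 54.8
t 13.25 tcp [ 0.5434 -0.0046  0.0476] dp(units of 20mm) [-0.05 -0.04  0.01] twist(units 6deg) [-0.    0.01  0.01]
```

```bash
python3 -m jog '[{"dp":[0.09,0,-0.24],"twist":[0,0,0],"jaw":-1},{"dp":[0.17,0,-0.47],"twist":[0,0,0],"jaw":-1},{"dp":[0.26,0,-0.7],"twist":[0,0,0],"jaw":-1},{"dp":[0.26,0,-0.7],"twist":[0,0,0],"jaw":-1},{"dp":[0.26,0,-0.7],"twist":[0,0,0],"jaw":-1},{"dp":[0.26,0,-0.7],"twist":[0,0,0],"jaw":-1},{"dp":[0.26,0,-0.7],"twist":[0,0,0],"jaw":-1},{"dp":[0.26,0,-0.7],"twist":[0,0,0],"jaw":-1},{"dp":[0.26,0,-0.7],"twist":[0,0,0],"jaw":-1},{"dp":[0.26,0,-0.7],"twist":[0,0,0],"jaw":-1}]'
python3 -m jog '[{"dp":[0.26,0,-0.7],"twist":[0,0,0],"jaw":-1},{"dp":[0.26,0,-0.7],"twist":[0,0,0],"jaw":-1},{"dp":[0.2,0,-0.4],"twist":[0,0,0],"jaw":-1},{"dp":[0,0,0],"twist":[0,0,0],"jaw":-1}]'
cat > caseax.py <<'E'
from h import *
def case(name=None,both=("top","side")):
    s=manip.read_state(); p,T=s["tcp_pos"],s["tool_rot"]
    for n in both:
        c,W,*_=cam(n); Q=(W-p)@T   # tool frame
        m=(Q[...,0]>-.16)&(Q[...,0]<.06)&(abs(Q[...,1])<.024)&(Q[...,2]<.06)&(Q[...,2]>-.06)&(W[...,2]>.03)
        if name: save(name+n,c)
        bins=[(int(x*1000),round(float(np.median(Q[...,2][k]))*1000,1),int(k.sum())) for x in np.arange(-.15,.06,.01) for k in [m&(abs(Q[...,0]-x)<.005)] if k.sum()>4]
        print(n,bins, "x ext",np.percentile(Q[...,0][m],[.5,99.5]).round(3))
E
python3 -c "
from caseax import *
case('lift')"
```

```text
time: 14.5
tcp_pos: [0.5432, -0.0045, 0.183]
tool_rot: [[0.111, 0.993, 0.041], [0.931, -0.118, 0.345], [0.348, -0.0, -0.938]]
force: [0.6, 1.0, -1.6]
gripper_width: 0.054
grasp_force: 54.8
time: 15.0
tcp_pos: [0.5439, -0.0036, 0.2217]
tool_rot: [[0.11, 0.993, 0.043], [0.931, -0.118, 0.345], [0.347, 0.002, -0.938]]
force: [0.5, -0.1, -1.4]
gripper_width: 0.0541
grasp_force: 54.8
top [(-119, -24.8, 23), (-109, -24.4, 65), (-99, -24.8, 58), (-89, -24.5, 46), (-79, -24.6, 17), (-69, -25.0, 5), (0, -24.5, 8), (10, -24.0, 17), (20, -24.5, 99), (30, -22.0, 125)] x ext [-0.118  0.032]
side [(-119, -22.3, 5), (-109, -22.6, 5), (-89, -22.5, 9), (-79, -22.6, 5), (-69, -22.8, 9), (-59, -22.8, 12), (-49, -22.9, 10), (-39, -22.6, 11), (-29, -22.6, 12), (-19, -22.8, 12), (-9, -22.8, 12), (0, -22.8, 10), (10, -22.7, 15), (20, -22.9, 10), (30, -9.0, 274)] x ext [-0.118  0.036]
```

```bash
cat >> h.py <<'E'
tt=np.radians(80.09); UT=np.array([np.cos(tt),np.sin(tt),0]); VT=np.array([-UT[1],UT[0],0])
RT=np.stack([UT,-VT,[0,0,-1]],1)
def trayp(z,a=.042): return np.array([.5446,.2847,z])+a*UT
E
python3 -m jog '[{"dp":[0,0,0],"twist":[0,-0.5,0],"jaw":-1},{"dp":[0,0,0],"twist":[0,-0.8,0],"jaw":-1},{"dp":[0,0,0],"twist":[0,-0.8,0],"jaw":-1},{"dp":[0,0,0],"twist":[0,-0.8,0.2],"jaw":-1},{"dp":[0,0,0],"twist":[0,-0.5,0.2],"jaw":-1},{"dp":[0,0,0],"twist":[0,0,0.1],"jaw":-1}]'
python3 -c "
from h import *
go(trayp(.15),RT)"
```

```text
time: 15.85
tcp_pos: [0.5429, -0.0024, 0.2199]
tool_rot: [[0.169, 0.986, -0.004], [0.986, -0.169, 0.0], [-0.001, -0.004, -1.0]]
force: [0.5, -0.4, -1.1]
gripper_width: 0.0543
grasp_force: 54.8
t 15.85 tcp [ 0.5429 -0.0024  0.2199] dp(units of 20mm) [16.27 -2.32  3.49] twist(units 6deg) [-0.04  0.01  0.03]
```

```bash
python3 -m jog '[{"dp":[0.4,-0.1,0],"twist":[0,0,0],"jaw":-1},{"dp":[0.8,-0.1,0],"twist":[0,0,0],"jaw":-1},{"dp":[0.9,-0.13,0],"twist":[0,0,0],"jaw":-1},{"dp":[0.9,-0.13,0],"twist":[0,0,0],"jaw":-1},{"dp":[0.9,-0.13,0],"twist":[0,0,0],"jaw":-1},{"dp":[0.9,-0.13,0],"twist":[0,0,0],"jaw":-1},{"dp":[0.9,-0.13,0],"twist":[0,0,0],"jaw":-1},{"dp":[0.9,-0.13,0],"twist":[0,0,0],"jaw":-1},{"dp":[0.9,-0.13,0],"twist":[0,0,0],"jaw":-1},{"dp":[0.9,-0.13,0],"twist":[0,0,0],"jaw":-1}]' | head -2
python3 -m jog '[{"dp":[0.9,-0.13,0],"twist":[0,0,0],"jaw":-1},{"dp":[0.9,-0.13,0],"twist":[0,0,0],"jaw":-1},{"dp":[0.9,-0.13,0],"twist":[0,0,0],"jaw":-1},{"dp":[0.9,-0.13,0.4],"twist":[0,0,0],"jaw":-1},{"dp":[0.9,-0.13,0.5],"twist":[0,0,0],"jaw":-1},{"dp":[0.9,-0.13,0.5],"twist":[0,0,0],"jaw":-1},{"dp":[0.9,-0.13,0.5],"twist":[0,0,0],"jaw":-1},{"dp":[0.9,-0.13,0.5],"twist":[0,0,0],"jaw":-1},{"dp":[0.5,-0.1,0.5],"twist":[0,0,0],"jaw":-1},{"dp":[0,0,0],"twist":[0,0,0],"jaw":-1}]'
python3 - <<'E'
from caseax import *
go(trayp(.05),RT)
case("tr",("top",))
s=manip.read_state();c,W,*_=cam("top")
# tray rect recheck, rim band, excluding held case (higher)
m=(W[...,2]>.008)&(W[...,2]<.028)&(abs(W[...,0]-.5446)<.13)&(abs(W[...,1]-.2847)<.16)
print(cv2.minAreaRect((W[m][:,:2]*1000).astype(np.float32)))
E
```

```text
time: 17.1
tcp_pos: [0.5476, 0.1675, 0.2207]
time: 18.35
tcp_pos: [0.5503, 0.3222, 0.161]
tool_rot: [[0.169, 0.986, -0.005], [0.986, -0.169, -0.002], [-0.003, -0.004, -1.0]]
force: [0.2, 0.1, -1.2]
gripper_width: 0.054
grasp_force: 54.8
t 18.35 tcp [0.5503 0.3222 0.161 ] dp(units of 20mm) [0.22 0.07 5.55] twist(units 6deg) [-0.04  0.03  0.03]
top [(-119, -17.3, 105), (-109, -24.7, 91), (-99, -24.7, 82), (-89, -24.8, 89), (-79, -24.9, 86), (-69, -24.8, 86), (-59, -24.5, 87), (-49, -24.3, 86), (-39, -24.6, 88), (-29, -24.6, 85), (-19, -24.5, 88), (-9, -24.2, 88), (0, -23.8, 23), (10, -24.9, 39)] x ext [-0.119  0.011]
((543.0377807617188, 275.44464111328125), (223.5891571044922, 170.65399169921875), 79.91928100585938)
```

```bash
python3 -m jog '[{"dp":[0.2,0.07,0.5],"twist":[0,0,0],"jaw":-1},{"dp":[0,0,0.9],"twist":[0,0,0],"jaw":-1},{"dp":[0,0,0.9],"twist":[0,0,0],"jaw":-1},{"dp":[0,0,0.9],"twist":[0,0,0],"jaw":-1},{"dp":[0,0,0.9],"twist":[0,0,0],"jaw":-1},{"dp":[0,0,0.9],"twist":[0,0,0],"jaw":-1},{"dp":[0,0,0.7],"twist":[0,0,0],"jaw":-1},{"dp":[0,0,0.5],"twist":[0,0,0],"jaw":-1},{"dp":[0,0,0.4],"twist":[0,0,0],"jaw":-1},{"dp":[0,0,0.3],"twist":[0,0,0],"jaw":-1}]'
python3 -m jog '[{"dp":[0,0,0.2],"twist":[0,0,0],"jaw":-1},{"dp":[0,0,0.2],"twist":[0,0,0],"jaw":-1},{"dp":[0,0,0],"twist":[0,0,0],"jaw":-1}]'
python3 -c "
from h import *
go(trayp(.0055),RT)"
```

```text
time: 19.7
tcp_pos: [0.553, 0.3256, 0.0244]
tool_rot: [[0.17, 0.985, -0.002], [0.985, -0.17, -0.0], [-0.001, -0.002, -1.0]]
force: [0.1, -0.6, -2.4]
gripper_width: 0.0542
grasp_force: 54.8
time: 20.08
tcp_pos: [0.5526, 0.3254, 0.0164]
tool_rot: [[0.17, 0.985, -0.003], [0.985, -0.17, -0.001], [-0.001, -0.003, -1.0]]
force: [0.7, 0.3, -1.8]
gripper_width: 0.0542
grasp_force: 54.8
t 20.07 tcp [0.5526 0.3254 0.0164] dp(units of 20mm) [ 0.03 -0.04  0.54] twist(units 6deg) [-0.03  0.01  0.02]
```

```bash
python3 -m jog '[{"dp":[0,0,0.2],"twist":[0,0,0],"jaw":-1},{"dp":[0,0,0.15],"twist":[0,0,0],"jaw":-1},{"dp":[0,0,0.1],"twist":[0,0,0],"jaw":-1},{"dp":[0,0,0],"twist":[0,0,0],"jaw":-1}]'; python3 -m jog '[{"dp":[0,0,0.06],"twist":[0,0,0],"jaw":-1},{"dp":[0,0,0],"twist":[0,0,0],"jaw":-1}]'
```

```text
time: 20.58
tcp_pos: [0.5525, 0.3254, 0.0073]
tool_rot: [[0.17, 0.985, -0.003], [0.985, -0.17, -0.001], [-0.001, -0.003, -1.0]]
force: [-0.6, -0.8, -1.9]
gripper_width: 0.0544
grasp_force: 54.8
time: 20.82
tcp_pos: [0.5527, 0.3254, 0.0063]
tool_rot: [[0.17, 0.985, -0.003], [0.985, -0.17, -0.001], [-0.001, -0.003, -1.0]]
force: [-0.5, 0.1, -0.6]
gripper_width: 0.0539
grasp_force: 54.8
```

Force is starting to show contact, so I'll ease down slightly more.

```bash
python3 -m jog '[{"dp":[0,0,0.05],"twist":[0,0,0],"jaw":-1},{"dp":[0,0,0],"twist":[0,0,0],"jaw":-1}]' | grep -E "tcp|force"; python3 -m jog '[{"dp":[0,0,0.04],"twist":[0,0,0],"jaw":-1},{"dp":[0,0,0],"twist":[0,0,0],"jaw":-1}]'| grep -E "tcp|force"
```

```text
tcp_pos: [0.5527, 0.3254, 0.0053]
force: [0.1, -0.7, -1.8]
grasp_force: 54.8
tcp_pos: [0.5529, 0.3255, 0.0048]
force: [-0.5, -0.4, -0.5]
grasp_force: 54.8
```

```bash
python3 -m jog '[{"dp":[0,0,0.04],"twist":[0,0,0],"jaw":-1},{"dp":[0,0,0],"twist":[0,0,0],"jaw":-1}]' | grep -E "tcp|force"; python3 -m jog '[{"dp":[0,0,0.04],"twist":[0,0,0],"jaw":-1},{"dp":[0,0,0],"twist":[0,0,0],"jaw":-1}]'| grep -E "tcp|force"
```

```text
tcp_pos: [0.5528, 0.3255, 0.0047]
force: [-2.8, -2.0, 5.3]
grasp_force: 54.8
tcp_pos: [0.5529, 0.3255, 0.0047]
force: [-3.7, -2.3, 9.9]
grasp_force: 54.8
```

```bash
python3 -m jog '[{"dp":[0,0,-0.05],"twist":[0,0,0],"jaw":-1},{"dp":[0,0,0],"twist":[0,0,0],"jaw":0.35},{"dp":[0,0,0],"twist":[0,0,0],"jaw":0.6},{"dp":[0,0,0],"twist":[0,0,0],"jaw":0.8},{"dp":[0,0,0],"twist":[0,0,0],"jaw":0.8},{"dp":[0,0,0],"twist":[0,0,0],"jaw":0.8}]'
python3 - <<'E'
from h import *
c,W,*_=cam("side"); save("rel",cv2.resize(c[200:370,170:380],None,fx=3.5,fy=3.5,interpolation=cv2.INTER_CUBIC))
E
```

```text
time: 22.58
tcp_pos: [0.5527, 0.3254, 0.0038]
tool_rot: [[0.17, 0.985, -0.003], [0.985, -0.17, -0.001], [-0.001, -0.003, -1.0]]
force: [-0.2, -0.3, -0.2]
gripper_width: 0.0793
grasp_force: 0.0
```

View pics/rel.png

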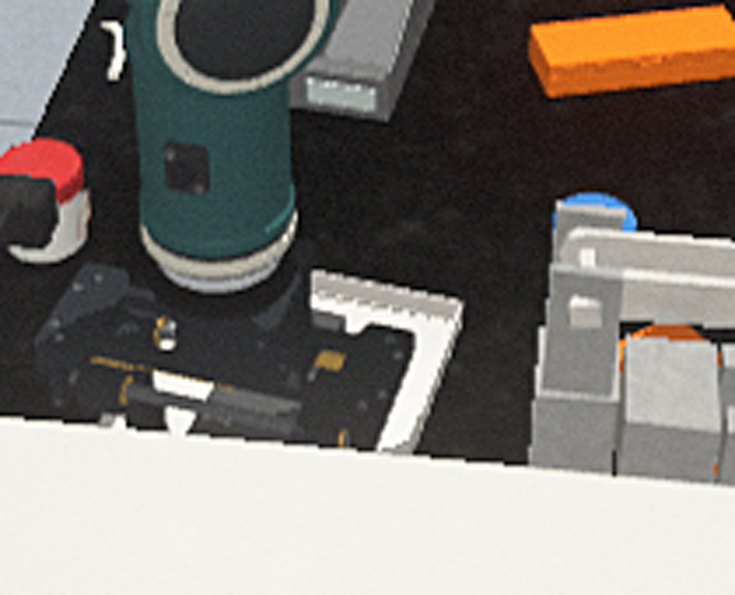

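The released gripper straddles the case inside the tray at (230,380). The white panel in front hides the rest. I'll raise straight up and then check from the top.

```bash
python3 -m jog '[{"dp":[0,0,-0.3],"twist":[0,0,0],"jaw":0.8},{"dp":[0,0,-0.5],"twist":[0,0,0],"jaw":0.8},{"dp":[0,0,-1],"twist":[0,0,0],"jaw":0.8},{"dp":[0,0,-1],"twist":[0,0,0],"jaw":0.8},{"dp":[0,0,-1],"twist":[0,0,0],"jaw":0.8},{"dp":[0,0,-1],"twist":[0,0,0],"jaw":0.8},{"dp":[0,0,-1],"twist":[0,0,0],"jaw":0.8},{"dp":[0,0,-1],"twist":[0,0,0],"jaw":0.8},{"dp":[0,0,-1],"twist":[0,0,0],"jaw":0.8},{"dp":[0,0,-1],"twist":[0,0,0],"jaw":0.8}]' | head -2
python3 -m jog '[{"dp":[-1,0,-1],"twist":[0,0,0],"jaw":0.8},{"dp":[-1,0,-1],"twist":[0,0,0],"jaw":0.8},{"dp":[-1,0,0],"twist":[0,0,0],"jaw":0.8},{"dp":[-1,0,0],"twist":[0,0,0],"jaw":0.8},{"dp":[-1,0,0],"twist":[0,0,0],"jaw":0.8},{"dp":[-1,0,0],"twist":[0,0,0],"jaw":0.8},{"dp":[-1,0,0],"twist":[0,0,0],"jaw":0.8},{"dp":[-1,0,0],"twist":[0,0,0],"jaw":0.8},{"dp":[-1,0,0],"twist":[0,0,0],"jaw":0.8},{"dp":[-1,0,0],"twist":[0,0,0],"jaw":0.8}]' | head -2
python3 -m jog '[{"dp":[-1,0,0],"twist":[0,0,0],"jaw":0.8},{"dp":[-1,0,0],"twist":[0,0,0],"jaw":0.8},{"dp":[-0.5,0,0],"twist":[0,0,0],"jaw":0.8},{"dp":[0,0,0],"twist":[0,0,0],"jaw":0.8},{"dp":[0,0,0],"twist":[0,0,0],"jaw":0.8}]' | head -5
python3 - <<'E'
from h import *
c,W,*_=cam("top"); save("fin",cv2.resize(c[110:310,60:400],None,fx=2.2,fy=2.2,interpolation=cv2.INTER_CUBIC))
b=(abs(W[...,0]-.5446)<.14)&(abs(W[...,1]-.2847)<.16)
z=W[...,2]
for lo,hi in((.008,.06),(.024,.06)):
    m=b&(z>lo)&(z<hi); print(cv2.minAreaRect((W[m][:,:2]*1000).astype(np.float32)),np.percentile(z[m],[2,50,98]))
P=W[m]; A=np.c_[P[:,:2],np.ones(len(P))]; print(np.degrees(np.linalg.lstsq(A,P[:,2],rcond=None)[0][:2]))
E
```

```text
time: 23.88
tcp_pos: [0.5531, 0.3255, 0.1812]
time: 25.12
tcp_pos: [0.5191, 0.1272, 0.2203]
time: 25.75
tcp_pos: [0.5109, 0.0795, 0.2203]
tool_rot: [[0.17, 0.985, -0.002], [0.985, -0.17, -0.0], [-0.001, -0.002, -1.0]]
force: [-0.2, 0.2, 0.2]
gripper_width: 0.0795
((502.9277038574219, 311.091796875), (215.6696319580078, 247.74143981933594), 76.78970336914062) [0.00854946 0.02797583 0.03300938]
((537.7547607421875, 283.8284606933594), (151.1328125, 38.2087287902832), 80.7590560913086) [0.02517354 0.02947567 0.03331689]
[-0.3165919  -0.06654618]
```

View pics/fin.png

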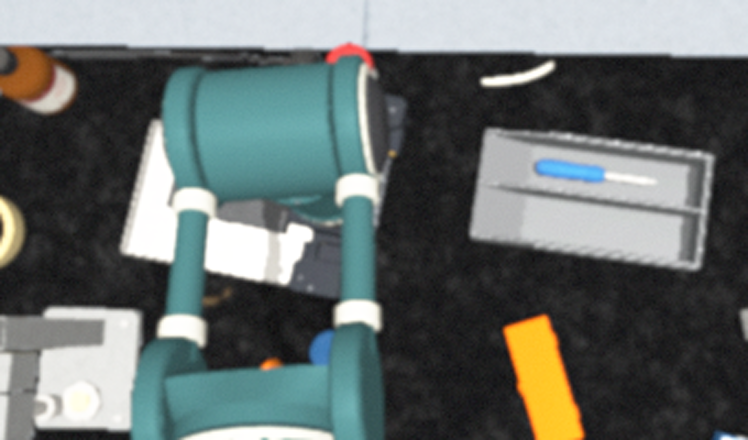

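The case lies flat in the tray with its top at 30 mm, and the screwdriver is still in its bay at (595,172). The arm covers part of the tray, so I'll move it away for one last check.

```bash
python3 -m jog '[{"dp":[-1,0,-0.3],"twist":[0,0,0],"jaw":0.8},{"dp":[-1,0,-0.3],"twist":[0,0,0],"jaw":0.8},{"dp":[-1,0,-0.3],"twist":[0,0,0],"jaw":0.8},{"dp":[-1,0,0],"twist":[0,0,0],"jaw":0.8},{"dp":[-1,0,0],"twist":[0,0,0],"jaw":0.8},{"dp":[-1,0,0],"twist":[0,0,0],"jaw":0.8},{"dp":[-1,0,0],"twist":[0,0,0],"jaw":0.8},{"dp":[-0.6,0,0],"twist":[0,0,0],"jaw":0.8},{"dp":[0,0,0],"twist":[0,0,0],"jaw":0.8},{"dp":[0,0,0],"twist":[0,0,0],"jaw":0.8}]' | head -2
python3 - <<'E'
from h import *
c,W,*_=cam("top"); save("fin2",c); z=W[...,2]; W0=np.load("top0.npz")["W"]
b=(abs(W[...,0]-.5446)<.13)&(abs(W[...,1]-.2847)<.15)
for X,lo,hi in((W0,.008,.03),(W,.008,.06),(W,.024,.06)):
    m=(abs(X[...,0]-.5446)<.13)&(abs(X[...,1]-.2847)<.15)&(X[...,2]>lo)&(X[...,2]<hi); print(cv2.minAreaRect((X[m][:,:2]*1000).astype(np.float32)))
for n,p in(("pot",(.364,.138)),("jar",(.703,.128)),("timer",(.41,-.38))):
  for X in(W0,W):
    m=(np.hypot(X[...,0]-p[0],X[...,1]-p[1])<.045)&(X[...,2]>.045)&(X[...,2]<.075); print(n,np.nanmedian(X[m],0).round(4),m.sum())
E
```

```text
time: 27.05
tcp_pos: [0.4851, -0.07, 0.2384]
((544.6334228515625, 284.66497802734375), (241.94363403320312, 170.00875854492188), 80.08808898925781)
((544.6591796875, 284.7973937988281), (242.2782745361328, 170.0196533203125), 80.0890884399414)
((546.4412841796875, 282.79693603515625), (152.04812622070312, 55.21150588989258), 78.48649597167969)
pot [0.3639 0.1399 0.0571] 313
pot [0.3639 0.1397 0.057 ] 318
jar [0.7093 0.1355 0.059 ] 369
jar [0.7096 0.1358 0.0593] 369
timer [ 0.4115 -0.3868  0.0537] 232
timer [ 0.4115 -0.3858  0.0538] 235
```

View pics/fin2.png

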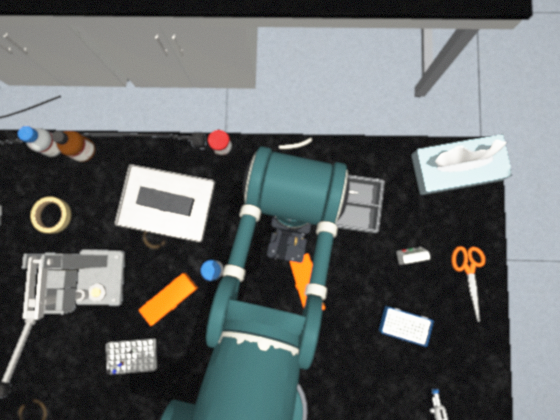

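The case lies flat in the middle of the tray at (165,202). The tray, pots and timer haven't moved, and the gripper is clear.

```bash
python3 -c "
from rig import manip
print(manip.sign_off())"
```

```text
the job is handed in; nothing more can be done
None
```

The syringe case is flat and lid up in the steel tray, the screwdriver is still in its bay, the tray, pots and timer are where they stood, and the job was handed in at about 27 s with the gripper clear of everything.

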